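# Slide the writing pad home under the holder's crossbar

## Robot

A 6-joint arm with a two-finger parallel gripper is mounted at the origin on a cart in front of the work surface, level with it; the furniture and walls round the work are solid. World frame = base frame: x ahead of the robot, y to its left, z up, the work surface at z = 0. Lengths are in m, angles in degrees, forces in N, time in s.
With the tool pointing down it reaches from about 0.225 to 0.875 m from the base axis. Payload 3.4 kg.
Tool frame: the origin (TCP) lies between the finger pads; the fingertips stand 19 mm ahead of it and the grasp point (between the pads) is the TCP; z points along the fingers, y is the direction in which the jaws open and shut (so a half turn about z gives the same grasp; the last joint's range is limited). The gripper opens to 85 mm and grips with 20 to 120 N. Pads are 22 mm wide; open, the fingers measure 114 mm over their backs; the gripper's body (76 mm by 85 mm) begins 54 mm behind the grasp point. The pads swing forward as they close: fully open they stand 13 mm farther back than shut.
Start: joints at [-70.818, 15.808, 86.224, -0, 77.962, -6.933], TCP at [0.253, -0.516, 0.25] pointing down, gripper open.
Joint ranges: [-165.64, 165.64], [-43.16, 119.46], [12.63, 154.43], [-67.54, 247.53], [6.08, 155.33], [-154.97, 154.97]. Speed limits (degrees/s): [147.25, 147.25, 180, 180, 180, 180].

## Interface

Orientations are given as [roll, pitch, yaw] about the fixed x, y, z axes, in that order (R = Rz(yaw) Ry(pitch) Rx(roll)).
In Python, from plant import ctrl gives the robot as it stands.
- The arm moves only by the shell command python3 -m inch 'ROWS' [OPENING] [FORCE]. ROWS is JSON, a list of rows, each a list of 6 numbers: the shift along the tool's x, y, z each as a share of 0.25 m, from -1 to 1, then the turn, a rotation vector about the tool's x, y, z each as a share of 90 degrees, from -1 to 1. A call has 1 to 20 rows; each row is the pose to reach, as a shift and turn from the pose commanded when the call began, along the tool's axes at that moment; what a row does not reach only later rows make up. A row lasts 1/12 s, in which the tool goes at most 41.7 mm and 7.16 degrees, less where a joint would pass 70% of its speed; a pose out of reach is approached as far as the arm can. A call with a number of a shift or a turn outside -1 to 1 is refused whole. A call with a gripper value outside its range is refused whole. OPENING is the opening in per cent of the stroke, from 0 (shut) to 100 (fully open), set as the call begins (- or left out, the last holds). The fingers move at their own pace and stop on an object; FORCE is the grip in N (left out, the last holds). Time passes only in rows, so rows that repeat a pose let the fingers close. It gives the time, the measured TCP pose, the force and the opening at its end, in the units of the state.
- ctrl.get_state(): the state, without advancing time (a new reading comes with each control period).
- ctrl.snapshot(name): name is "side" or "top"; returns a dict with "frame" (420x560x3 uint8, red, green, blue), "range_z" (420x560 float32, m along the optical axis (not along the pixel's ray), 0 where there is no reading), "vfov" (degrees; the focal length in pixels is half the picture's height over the tangent of half this angle, whatever the lens; pixels are square), "cx", "cy" (the principal point, pixels), "k1" (the pictures are not rectified: a ray, as slopes to the right and down, at radius r is drawn at 1 + k1 r^2 times it, then the intrinsics apply), "cam_to_world" (4x4, takes a point from camera to world coordinates). Camera axes: x right, y up, looking along -z (the intrinsics and any distortion apply to the point x, -y, -z); pixel columns grow to the right and rows downward; lengths in m; the calibration is good to about 2 mm. A picture is of the moment at which its call begins.
- ctrl.sign_off(): hands the job in, once; it reports no verdict.
Trained networks look in the newest picture that a camera, given by its name, has taken for a name from the list of things; names that differ only in an ending like _2 or _b are one class to them, and where a whole thing is asked for, a point or a joint stands for the part that bears it (a point fixed in the world has none). Each returns a list of dicts, best first, with "score" (0 to 1); they miss things now and then, are a little off and sometimes report something else, mostly with a low value. They report only what shows in the picture. A call takes as long as a camera call.
- ctrl.find_in(camera, label): "rect" ([left, top, width, height] in pixels, round what is visible of it).
- ctrl.masks_of(camera, label): "mask" (420x560 bool, what is visible of it) and "rect" ([left, top, width, height] in pixels, round what is visible of it).
The state is a dict: "time": time; "q": joint angles; "qvel": joint speeds; "effort": joint torques, N m; "position": TCP position; "tool_rot": TCP orientation; "force": force on the tool from outside, world axes, zero at the start; "ft_torque": the same for the moment, N m; "width": finger opening in m.
Only numpy, scipy, OpenCV 4.12 (cv2) and the standard library are available. Lean on these libraries where they do the work, as an engineer would, in place of code of your own. Each camera call takes 0.05 s, during which the arm holds its last target.

## Task

Slide the yellow writing pad flat along the worktop into the pad holder, in through the flared mouth and under the crossbar, until the whole pad has passed the bar and its leading short edge rests against the end stop. The pad is too wide to grasp: press down on its top to drag it, and press it anew on the other side of the bar. Leave the two jars and the cup where they stand.

Things in the scene. Friction and masses are not known exactly. Their poses are not given: they have to be found in the camera images.
- pad: the yellow ruled writing pad, a stiff flat block 210 mm long, 150 mm wide and 6 mm thick, about 0.12 kg, loose, lying flat on the worktop. Origin at the centre of its underside; x along its length, y along its width, z up. Either short edge may go in first. Its smooth backing slides easily on the worktop (friction about 0.12); fingertips pressed on its top with 5 to 20 N drag it along; pressed near one end and moved sideways, they swing it round.
- holder: the pad holder, a low metal frame fixed to the worktop, without a floor (the pad slides on the worktop), open above but for its crossbar. Origin on the worktop where the seated pad's centre belongs; z up, y from the end stop out through the mouth: the pad goes in towards -y, its length along y. Two side rails 14 mm high, inner faces at x = -79 and +79 mm, from y = -117 to +150 mm.
- mouth (a point): middle of the holder's mouth on the worktop, at y = +150 mm in the holder's frame, same axes. From here two wings 14 mm high flare outwards beyond the rails, to y = +186 mm, where they are about 188 mm apart inside.
- crossbar (a point): centre of the holder's dark steel crossbar, at y = +129 mm and 20 mm above the worktop, same axes. The bar spans the full width, is 18 mm deep along y (120 to 138 mm); underside 15 mm, top 25 mm above the worktop; bolt heads at its ends rise to 29 mm. The pad passes beneath it, fingers do not.
- end_stop (a point): middle of the inner face of the holder's end stop, a cross rail 14 mm high, at y = -105 mm in the holder's frame, same axes. The pad's leading short edge must rest against this face.
- jar_a: bystander: white reagent jar with a white screw cap, 66 mm in diameter, 125 mm tall, standing behind the work; origin at the centre of its underside
- jar_b: bystander: white reagent jar with a white screw cap, 68 mm in diameter, 137 mm tall, standing behind the work; origin at the centre of its underside
- tint_cup: bystander: translucent tumbler with a clip on its rim, 75 mm wide, 116 mm tall, standing behind the work; origin at the centre of its underside

How it is judged:
By the outcome, as a careful person would: the job done as asked, in the order asked, and still so for the second after the job is handed in, with the robot touching nothing.
It also fails if it takes over 72 s, if anything falls off the work surface, if the arm or the gripper's body presses on something with over 40 N, if the wrist force passes 120 N, or if a joint passes its speed limit or range.

## Working session

There is one attempt and no reset: what is moved stays moved. The work goes in short steps, Python scripts to look and compute and a shell command to move; the robot and the scene stay as the last step left them, time stands still between calls to the robot, and variables do not carry over. Pictures are saved under pics/ and viewed, and the job is handed in when it is done.

```bash
ls; mkdir -p pics; python3 - <<'E'
from plant import ctrl
import cv2
s=ctrl.get_state(); print({k:(v if not hasattr(v,'round') else v) for k,v in s.items()})
for n in("side","top"):
    d=ctrl.snapshot(n); cv2.imwrite(f"pics/{n}0.png",d["frame"][:,:,::-1]); print(n,d["vfov"],d["cx"],d["cy"],d["k1"],d["cam_to_world"])
    for l in("pad","holder","jar_a","tint_cup"):
        print(l,[(r["rect"],round(r["score"],2)) for r in ctrl.find_in(n,l)])
E
```

```text
pics
{'time': 0.0, 'q': array([-7.08182536e+01,  1.58474577e+01,  8.62954525e+01, -6.91452625e-05,
        7.79641596e+01, -6.93095691e+00]), 'qvel': array([ 0.10865557, -0.07656816,  0.0240102 ,  0.00368757,  0.02586535,
        0.03334536]), 'effort': array([ 2.62682352e-04, -4.16771436e+01, -2.45800924e+01, -2.99022554e-05,
        1.08375467e-02, -2.17140456e-05]), 'position': array([ 0.25292245, -0.51582027,  0.24943973]), 'tool_rot': array([-1.79893705e+02, -1.28533404e-02,  2.61127059e+01]), 'force': array([-0.405903  , -0.613736  ,  0.37481415]), 'ft_torque': array([0.01700918, 0.01828732, 0.03958768]), 'width': 0.08536224493067897}
side 48.21430569172588 278.04897338902214 211.16837725215365 -0.13160523441637775 [[-0.99537374  0.02599295 -0.09249582  0.5045555 ]
 [-0.09297337 -0.50336196  0.85905919  0.90099353]
 [-0.02422939  0.86368461  0.50344993  0.60137037]
 [ 0.          0.          0.          1.        ]]
pad [([235.2, 271.2, 109.5, 92.3], 0.75)]
holder [([278.6, 162.4, 84.5, 58.1], 0.7)]
jar_a [([177.3, 204.5, 45.0, 68.9], 0.86), ([209.0, 148.3, 26.6, 51.5], 0.61), ([236.2, 272.4, 105.4, 89.2], 0.61)]
tint_cup [([197.7, 186.1, 32.5, 45.9], 0.73), ([278.2, 163.4, 86.8, 59.3], 0.4), ([236.6, 270.4, 108.0, 93.2], 0.3)]
top 45.83052745903603 277.38812433969696 200.99704582889464 -0.15296962426480915 [[-0.00379974  0.98462179 -0.17465821  0.44318479]
 [-0.99996666 -0.0050037  -0.0064534  -0.07390608]
 [-0.00722809  0.17462787  0.98460797  1.09474584]
 [ 0.          0.          0.          1.        ]]
pad [([87.0, 185.2, 106.7, 94.4], 0.56)]
holder [([294.6, 206.7, 137.8, 95.3], 0.94), ([252.4, 122.5, 37.5, 40.6], 0.44)]
jar_a [([171.2, 119.5, 40.9, 44.7], 0.61), ([321.3, 113.1, 40.9, 47.0], 0.58)]
tint_cup [([251.6, 121.2, 39.2, 38.2], 0.62)]
```

View pics/top0.png

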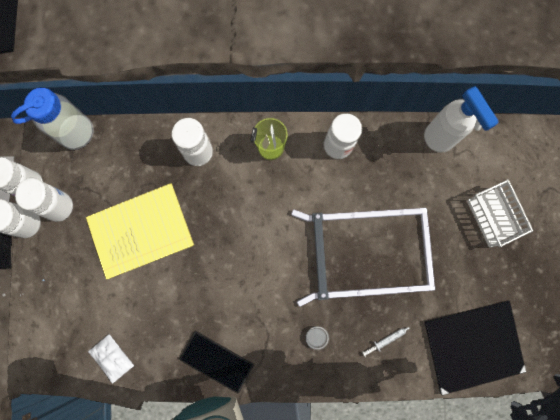

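View pics/side0.png

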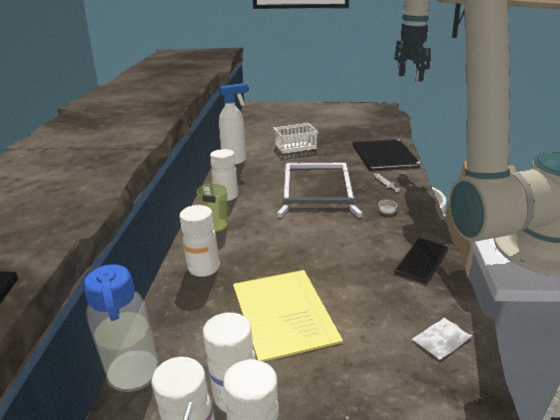

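The top view shows the pad (corners about (87,216), (172,185), (193,240), (105,277)). The holder's bar is at column ~320, its mouth faces left, and its end stop is at column ~430. The jars and cup are in a row at row ~140. Next I'll measure these.

```bash
cat > h.py <<'E'
import numpy as np, cv2
from plant import ctrl
def K(d):
    f=210/np.tan(np.radians(d["vfov"]/2)); return f
def rays(d,uv):
    uv=np.atleast_2d(np.asarray(uv,float)); f=K(d)
    p=(uv-[d["cx"],d["cy"]])/f
    u=p.copy()
    for _ in range(30): u=p/(1+d["k1"]*(u**2).sum(1,keepdims=True))
    return np.c_[u[:,0],-u[:,1],-np.ones(len(u))]
def plane(d,uv,z):
    r=rays(d,uv); T=np.array(d["cam_to_world"]); w=r@T[:3,:3].T; o=T[:3,3]
    t=(z-o[2])/w[:,2]; return o+w*t[:,None]
def cloud(d,m=None):
    v,u=np.nonzero((d["range_z"]>0)&(m if m is not None else True))
    r=rays(d,np.c_[u,v])*d["range_z"][v,u][:,None]; T=np.array(d["cam_to_world"])
    return r@T[:3,:3].T+T[:3,3], np.c_[u,v]
def proj(d,P):
    T=np.linalg.inv(np.array(d["cam_to_world"])); c=np.atleast_2d(P)@T[:3,:3].T+T[:3,3]
    s=np.c_[c[:,0],-c[:,1]]/-c[:,2:3]; s=s*(1+d["k1"]*(s**2).sum(1,keepdims=True))
    return s*K(d)+[d["cx"],d["cy"]]
def yellow(d):
    hsv=cv2.cvtColor(d["frame"],cv2.COLOR_RGB2HSV)
    m=cv2.inRange(hsv,(22,90,120),(34,255,255))
    n,l,st,_=cv2.connectedComponentsWithStats(m); i=1+np.argmax(st[1:,4]); return l==i
def padrect(d,z=0.006):
    m=yellow(d); c,_=cv2.findContours(m.astype(np.uint8),0,cv2.CHAIN_APPROX_NONE)
    c=max(c,key=len)[:,0,:]
    w=plane(d,c,z)[:,:2]; (ctr,sz,a)=cv2.minAreaRect((w*1000).astype(np.float32))
    if sz[0]<sz[1]: a+=90; sz=sz[::-1]
    return np.array(ctr),np.array(sz),(a+90)%180-90,cv2.boxPoints((ctr,sz,a))
E
python3 - <<'E'
from h import *
np.set_printoptions(precision=4,suppress=True)
for n in("top","side"):
    d=ctrl.snapshot(n); print(n)
    print(padrect(d)); P,_=cloud(d,yellow(d)); print("pad z",np.median(P[:,2]),np.percentile(P[:,2],[5,95]))
    for l in ("holder","crossbar","end_stop","jar_a","tint_cup"):
        for r in ctrl.masks_of(n,l):
            if r["score"]<.5: continue
            Q,_=cloud(d,r["mask"]); k=Q[:,2]>0.006; 
            print(l,round(r["score"],2),r["rect"],np.percentile(Q[:,2],[5,50,95]),(np.percentile(Q[k],[2,98],axis=0)).round(3).tolist())
    cv2.imwrite(f"pics/{n}_z.png",cv2.resize(d["frame"][:,:,::-1][195:315,280:445] if n=="top" else d["frame"][:,:,::-1][150:225,265:375],None,fx=4.8,fy=4.8,interpolation=cv2.INTER_CUBIC))
E
```

```text
top
(array([570.8683, 244.2366]), array([213.3223, 153.7428]), -68.57453536987305, array([[538.2715, 116.866 ],
       [681.3898, 173.0268],
       [603.4651, 371.6072],
       [460.3469, 315.4464]], dtype=float32))
pad z 0.005518522224785105 [0.0016 0.0089]
holder 0.93 [293.1, 206.0, 140.7, 97.2] [0.0061 0.0145 0.0265] [[0.419, -0.403, 0.009], [0.613, -0.114, 0.028]]
crossbar 0.65 [291.5, 204.1, 144.4, 102.9] [0.0075 0.0145 0.0264] [[0.419, -0.403, 0.009], [0.614, -0.114, 0.028]]
end_stop 0.9 [289.7, 207.0, 147.7, 98.2] [0.0037 0.0144 0.0264] [[0.419, -0.403, 0.009], [0.614, -0.114, 0.028]]
jar_a 0.94 [319.8, 113.0, 43.5, 47.6] [0.0108 0.1211 0.1264] [[0.734, -0.235, 0.013], [0.794, -0.175, 0.127]]
jar_a 0.85 [171.4, 120.6, 42.0, 43.5] [0.0185 0.1329 0.1377] [[0.721, 0.083, 0.013], [0.783, 0.143, 0.139]]
tint_cup 0.77 [254.2, 120.8, 34.3, 42.2] [0.0016 0.0561 0.0997] [[0.728, -0.084, 0.009], [0.796, -0.017, 0.102]]
side
(array([569.4748, 248.1998]), array([217.5935, 152.8973]), -68.45439910888672, array([[538.3226, 118.93  ],
       [680.5363, 175.0803],
       [600.627 , 377.4695],
       [458.4133, 321.3193]], dtype=float32))
pad z 0.005175937516233464 [0.0026 0.0071]
holder 0.61 [280.2, 160.3, 85.0, 59.7] [-0.0001  0.012   0.0235] [[0.417, -0.398, 0.007], [0.61, -0.105, 0.025]]
crossbar 0.61 [280.1, 161.8, 82.4, 58.0] [-0.0023  0.0117  0.0234] [[0.417, -0.399, 0.007], [0.61, -0.105, 0.025]]
end_stop 0.74 [278.2, 162.6, 83.1, 51.7] [0.0015 0.0122 0.0236] [[0.417, -0.398, 0.007], [0.609, -0.106, 0.025]]
jar_a 0.9 [177.1, 204.0, 42.9, 69.2] [0.011  0.0842 0.135 ] [[0.72, 0.1, 0.01], [0.782, 0.152, 0.135]]
tint_cup 0.74 [198.5, 186.1, 32.3, 46.8] [0.0105 0.0763 0.0987] [[0.727, -0.084, 0.01], [0.793, -0.011, 0.102]]
```

View pics/top_z.png

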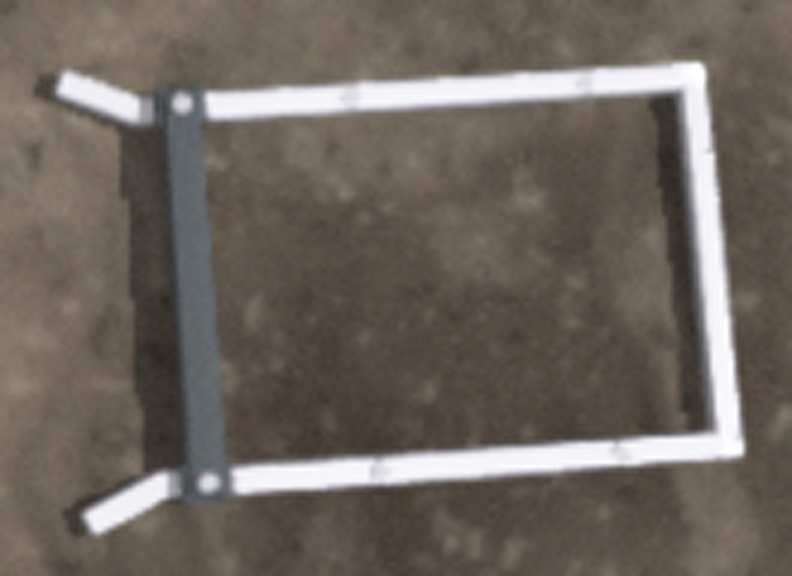

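View pics/side_z.png

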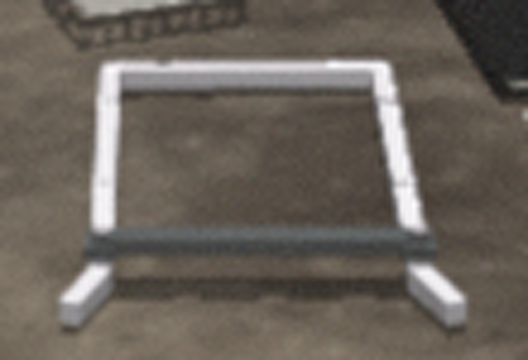

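```bash
python3 - <<'E'
from h import *
np.set_printoptions(precision=4,suppress=True)
d=ctrl.snapshot("top")
z=lambda u,v:(280+(u+.5)/4.8-.5,195+(v+.5)/4.8-.5)
def f(pts,h): return plane(d,[z(*p) for p in pts],h)[:,:2]
print("inner end corners",f([(682,92),(713,432)],.014))
print("inner rails points",f([(210,119),(600,96),(235,467),(620,436)],.014))
print("bolts",f([(181,103),(208,483)],.029))
print("bar top corners L/R",f([(167,120),(188,470),(204,120),(225,470)],.025))
# white segmentation + soft fit of inner rail edges
from scipy.optimize import least_squares
g=d["frame"].min(2).astype(float)
def edge(p0,p1,n,h,s0=None):
    """subpixel edge: sample along world normal, find half-max crossing"""
    out=[]
    for t in np.linspace(0.08,.92,n):
        p=p0+(p1-p0)*t; tn=(p1-p0)/np.linalg.norm(p1-p0); nn=np.array([-tn[1],tn[0]])
        s=np.arange(-.012,.0121,.0005); P=np.c_[p+s[:,None]*nn,np.full(len(s),h)]
        uv=proj(d,P).astype(np.float32); v=cv2.remap(g.astype(np.float32),uv[:,0].reshape(1,-1),uv[:,1].reshape(1,-1),cv2.INTER_LINEAR)[0]
        gr=np.abs(np.gradient(v)); w=gr**2; out.append(p+nn*(s*w).sum()/w.sum())
    return np.array(out)
A=f([(210,119),(682,92)],.014);B=f([(235,467),(713,432)],.014)
E1=edge(A[0],A[1],15,.014);E2=edge(B[0],B[1],15,.014);E3=edge(A[1],B[1],15,.014)
def res(p):
    c,s=np.cos(p[2]),np.sin(p[2]); R=np.array([[c,-s],[s,c]])
    q=lambda E:(E-p[:2])@R
    return np.r_[q(E1)[:,0]-.079,q(E2)[:,0]+.079,q(E3)[:,1]+.105]
r=least_squares(res,[.51,-.27,0],loss="soft_l1",f_scale=.001); print(r.x,np.degrees(r.x[2]),(r.fun*1000).round(1))
print(np.mean(r.fun[:15]),np.mean(r.fun[15:30]))
E
```

```text
inner end corners [[ 0.6044 -0.3877]
 [ 0.448  -0.395 ]]
inner rails points [[ 0.5933 -0.1677]
 [ 0.6028 -0.3488]
 [ 0.4356 -0.1762]
 [ 0.447  -0.3517]]
bolts [[ 0.5986 -0.1534]
 [ 0.4288 -0.1627]]
bar top corners L/R [[ 0.5915 -0.1472]
 [ 0.4345 -0.1543]
 [ 0.5914 -0.164 ]
 [ 0.4344 -0.1707]]
[ 0.52   -0.2901  0.0414] 2.3736586558066115 [ 3.2  2.2  2.1  3.7  1.3  2.1  3.9  1.7  2.5  3.5  2.7  2.7  3.8  2.8
  3.1 -5.2 -5.  -2.9 -4.3 -2.8 -2.9 -2.7 -2.4 -2.2 -2.  -1.7 -2.2 -3.8
 -1.2 -2.3 -0.3 -0.5  0.3 -0.8  1.8 -0.6  0.8  0.1  0.5  0.5 -0.  -1.
 -0.2 -1.6  2. ]
0.0027472907728679544 -0.002919051558605719
```

```bash
python3 -m inch '[[1,-1,0,0,0,-0.71],[1,-1,0,0,0,-0.71],[1,-1,0,0,0,-0.71],[1,-1,0,0,0,-0.71],[1,-1,0,0,0,-0.71],[1,-1,0,0,0,-0.71],[1,-1,0,0,0,-0.71],[1,-1,0,0,0,-0.71],[1,-1,0,0,0,-0.71],[1,-1,0,0,0,-0.71],[1,-1,0,0,0,-0.71]]'
cat > plan.py <<'E'
import sys; from h import *
from scipy.spatial.transform import Rotation as Ro
s=ctrl.get_state(); p=np.array(s["position"]); R=Ro.from_euler("xyz",s["tool_rot"],degrees=True)
x,y,z,yaw=map(float,sys.argv[1:5])
T=Ro.from_euler("xyz",[180,0,yaw],degrees=True)
print("shift",(R.inv().apply(np.array([x,y,z])-p)/.25).round(4),"turn",(np.degrees((R.inv()*T).as_rotvec())/90).round(4),"at",p.round(4),np.array(s["tool_rot"]).round(2),"F",np.array(s["force"]).round(1))
E
python3 plan.py .5413 .3195 .1 111.43
```

```text
time: 2.07
position: [0.3678, -0.1811, 0.2506]
tool_rot: [180.0, 0.1, 90.1]
force: [0.3, -0.9, 0.0]
width: 0.0854
shift [2.0019 0.6975 0.6005] turn [ 2.000e-04  8.000e-04 -2.369e-01] at [ 0.3678 -0.1811  0.2506] [1.7997e+02 7.0000e-02 9.0110e+01] F [ 0.3 -0.9  0. ]
```

```bash
python3 -m inch '[[1,0.35,0,0,0,0],[1,0.35,0,0,0,0],[1,0.35,0,0,0,0],[1,0.35,0,0,0,0],[1,0.35,0,0,0,0],[1,0.35,0,0,0,0],[1,0.35,0,0,0,0]]'
python3 -m inch '[[1,0.35,0.3,0,0,-0.237],[1,0.35,0.6,0,0,-0.237],[1,0.35,0.6,0,0,-0.237],[1,0.35,0.6,0,0,-0.237],[1,0.35,0.6,0,0,-0.237],[1,0.35,0.6,0,0,-0.237],[1,0.35,0.6,0,0,-0.237],[1,0.35,0.6,0,0,-0.237],[1,0.35,0.6,0,0,-0.237],[1,0.35,0.6,0,0,-0.237]]'
python3 plan.py .5413 .3195 .03 111.43
```

```text
time: 2.65
position: [0.4572, 0.0712, 0.2503]
tool_rot: [179.9, -0.1, 90.0]
force: [0.1, -0.2, 0.5]
width: 0.0853
time: 3.48
position: [0.543, 0.317, 0.0993]
tool_rot: [-179.9, 0.1, 111.3]
force: [0.4, -1.1, -0.6]
width: 0.0854
shift [ 0.0121 -0.002   0.277 ] turn [-0.0014  0.0008 -0.0015] at [0.543  0.317  0.0993] [-1.7987e+02  7.0000e-02  1.1129e+02] F [ 0.4 -1.1 -0.6]
```

```bash
python3 -m inch '[[0,0,0.27,0,0,0],[0,0,0.27,0,0,0],[0,0,0.27,0,0,0]]'
for i in 1 ; do python3 -m inch '[[0,0,0.01,0,0,0],[0,0,0.01,0,0,0],[0,0,0.02,0,0,0],[0,0,0.02,0,0,0]]'; done
python3 - <<'E'
from h import *
for n in("side","top"):
    d=ctrl.snapshot(n); cv2.imwrite(f"pics/{n}1.png",d["frame"][:,:,::-1])
E
```

```text
time: 3.73
position: [0.5394, 0.3144, 0.0292]
tool_rot: [-179.5, 0.1, 111.2]
force: [-1.0, -0.8, -0.0]
width: 0.0854
time: 4.07
position: [0.5436, 0.3183, 0.0296]
tool_rot: [179.8, 0.0, 111.3]
force: [0.1, 0.3, -0.4]
width: 0.0851
```

View pics/side1.png

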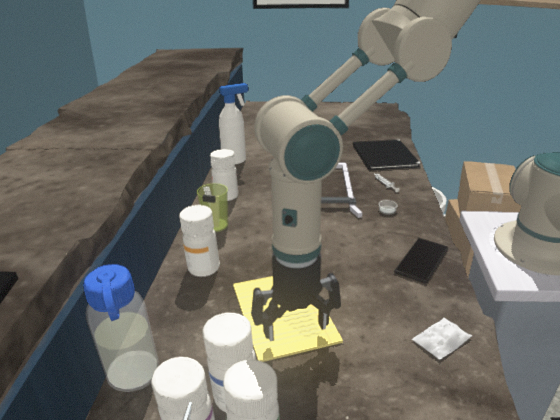

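The gripper stands over the pad's rear half, with the fingertips at about (270,340) and (323,325) and still just clear of it. I'll lower it in small steps.

```bash

python3 -m inch '[[0,0,0.01,0,0,0],[0,0,0.02,0,0,0],[0,0,0.02,0,0,0],[0,0,0.02,0,0,0]]'
python3 -m inch '[[0,0,0.01,0,0,0],[0,0,0.02,0,0,0],[0,0,0.02,0,0,0],[0,0,0.02,0,0,0]]'
```

```text
time: 4.5
position: [0.5421, 0.3182, 0.0225]
tool_rot: [-180.0, 0.0, 111.4]
force: [-0.3, -0.6, 1.0]
width: 0.0854
time: 4.83
position: [0.5422, 0.3181, 0.0174]
tool_rot: [-180.0, 0.0, 111.3]
force: [-0.2, -0.7, 0.0]
width: 0.0856
```

```bash

python3 -m inch '[[0,0,0.01,0,0,0],[0,0,0.01,0,0,0],[0,0,0.01,0,0,0]]'
python3 -m inch '[[0,0,0.005,0,0,0],[0,0,0.01,0,0,0],[0,0,0.01,0,0,0]]'
```

```text
time: 5.08
position: [0.5423, 0.3182, 0.0151]
tool_rot: [-180.0, 0.0, 111.3]
force: [0.2, -0.1, -0.7]
width: 0.0855
time: 5.33
position: [0.5423, 0.3181, 0.0125]
tool_rot: [-180.0, 0.0, 111.3]
force: [-0.2, -0.9, 0.6]
width: 0.0854
```

```bash

python3 -m inch '[[0,0,0.005,0,0,0],[0,0,0.005,0,0,0],[0,0,0.005,0,0,0]]'
python3 -m inch '[[0,0,0.005,0,0,0],[0,0,0.005,0,0,0],[0,0,0.005,0,0,0]]'
```

```text
time: 5.58
position: [0.5426, 0.3183, 0.0119]
tool_rot: [180.0, 0.0, 111.3]
force: [-0.7, 0.2, 3.3]
width: 0.0855
time: 5.83
position: [0.5425, 0.3183, 0.0118]
tool_rot: [180.0, 0.0, 111.3]
force: [-2.5, -0.9, 10.5]
width: 0.085
```

```bash

python3 -m inch '[[-0.02,-0.012,0,0,0,0.005],[-0.06,-0.036,0,0,0,0.016],[-0.11,-0.068,0,0,0,0.03],[-0.16,-0.1,0,0,0,0.044],[-0.21,-0.13,0,0,0,0.057],[-0.26,-0.162,0,0,0,0.07],[-0.31,-0.194,0,0,0,0.084],[-0.36,-0.225,0,0,0,0.098],[-0.41,-0.256,0,0,0,0.111],[-0.46,-0.288,0,0,0,0.125],[-0.51,-0.319,0,0,0,0.138],[-0.56,-0.35,0,0,0,0.152],[-0.61,-0.382,0,0,0,0.165],[-0.66,-0.413,0,0,0,0.179],[-0.7,-0.44,0,0,0,0.19],[-0.74,-0.463,0,0,0,0.2],[-0.757,-0.474,0,0,0,0.205],[-0.757,-0.474,0,0,0,0.205],[-0.757,-0.474,0,0,0,0.205]]'
cat > look.py <<'E'
import sys; from h import *
np.set_printoptions(precision=4,suppress=True)
o=np.array([.5205,-.2867]);th=np.radians(2.85);c,s=np.cos(th),np.sin(th);R=np.array([[c,-s],[s,c]])
for n in("side","top"):
    d=ctrl.snapshot(n); cv2.imwrite(f"pics/{n}{sys.argv[1]}.png",d["frame"][:,:,::-1])
    ctr,sz,a,b=padrect(d); print(n,ctr,sz,a%180,"holder frame centre mm",((ctr/1000-o)@R*1000).round(1),"corners",((b/1000-o)@R*1000).round(1).tolist())
st=ctrl.get_state(); print("tcp holder",((np.array(st["position"])[:2]-o)@R*1000).round(1),st["position"],st["tool_rot"],st["force"])
E
python3 look.py 2
```

```text
time: 7.42
position: [0.5029, 0.098, 0.0119]
tool_rot: [179.8, 0.1, 92.9]
force: [-0.3, -2.4, 11.8]
width: 0.0855
side [538.8712 142.396 ] [212.3141 158.7391] 171.04802703857422 holder frame centre mm [ 39.7 427.7] corners [[127.4, 328.2], [159.8, 483.6], [-48.0, 527.1], [-80.5, 371.7]]
top [539.321  137.3601] [213.1039 153.7139] 170.96080017089844 holder frame centre mm [ 39.9 422.6] corners [[128.3, 325.4], [160.0, 475.9], [-48.5, 519.8], [-80.2, 369.3]]
tcp holder [  1.5 385.2] [0.5029 0.0981 0.0119] [179.7606   0.0801  92.9611] [-0.5323 -3.2314 11.6652]
```

View pics/top2.png

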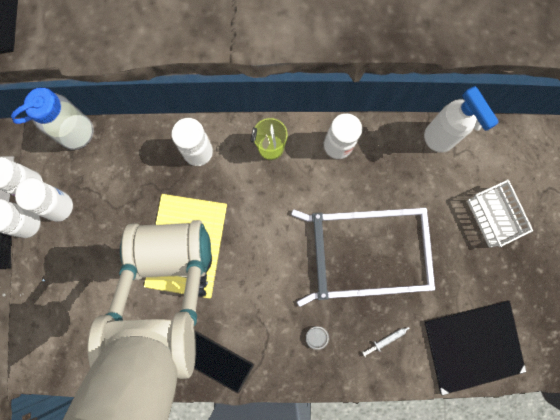

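View pics/side2.png

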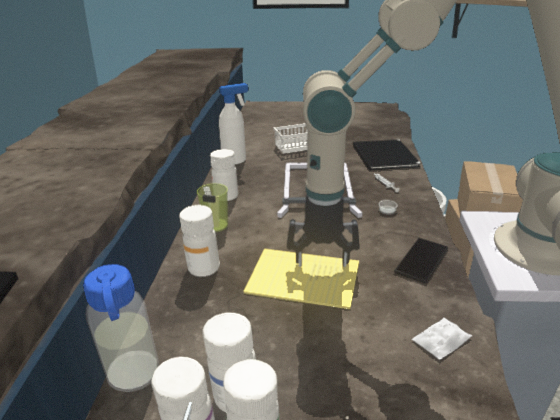

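The pad swung about the fingers. Its long axis is now at ~171° and its centre at (0.539,0.138), so the press was probably on one finger only. I'll check the load balance before going on.

```bash
python3 - <<'E'
from h import *
from scipy.spatial.transform import Rotation as Ro
for i in range(4):
    s=ctrl.get_state(); R=Ro.from_euler("xyz",s["tool_rot"],degrees=True)
    print(R.inv().apply(s["force"]).round(2),R.inv().apply(s["ft_torque"]).round(3), np.array(s["q"]).round(2), s["tool_rot"]); ctrl.snapshot("top")
E
python3 -m inch '[[0,0,-0.01,0,0,0],[0,0,-0.02,0,0,0],[0,0,-0.04,0,0,0],[0,0,-0.04,0,0,0]]'
python3 - <<'E'
from h import *
from scipy.spatial.transform import Rotation as Ro
for i in range(3):
    s=ctrl.get_state(); R=Ro.from_euler("xyz",s["tool_rot"],degrees=True)
    print(R.inv().apply(s["force"]).round(2),R.inv().apply(s["ft_torque"]).round(3),s["tool_rot"]); ctrl.snapshot("top")
E
```

```text
[ -3.22  -0.65 -11.66] [ 0.445 -0.471 -0.121] [  3.31  24.91 112.41  -0.12  42.45   0.43] [1.79760646e+02 8.00604532e-02 9.29611017e+01]
[ -2.81   1.38 -12.26] [ 0.465 -0.519 -0.194] [  3.31  24.91 112.41  -0.13  42.45   0.44] [1.79762447e+02 8.61371516e-02 9.29696028e+01]
[ -2.39   1.1  -12.42] [ 0.421 -0.5   -0.212] [  3.31  24.91 112.41  -0.13  42.45   0.43] [1.79761975e+02 8.87884590e-02 9.29772789e+01]
[ -3.4    0.71 -11.15] [ 0.445 -0.537 -0.149] [  3.31  24.91 112.41  -0.14  42.45   0.44] [1.79763300e+02 9.06725272e-02 9.29783502e+01]
time: 8.05
position: [0.5012, 0.0989, 0.0208]
tool_rot: [180.0, -0.0, 92.9]
force: [0.3, 0.0, -0.2]
width: 0.0854
[0.03 0.31 0.2 ] [-0.023  0.009  0.029] [ 1.79950877e+02 -2.07104907e-03  9.28935259e+01]
[-0.72 -0.87 -0.07] [0.013 0.008 0.018] [ 1.79960646e+02 -1.03739865e-03  9.28948099e+01]
[-0.56 -0.51 -0.78] [-0.034 -0.009 -0.013] [1.79988832e+02 1.75328718e-03 9.29013700e+01]
```

All the load was on the -y finger: Tx/Fz gives a lever of about -37 mm. I'll press again at the pad's centre with the fingers across its width, and tilt about tool x until both fingers bear.

```bash
python3 plan.py .5393 .1385 .02 171
python3 -m inch '[[0.16,0.152,-0.04,0,0,-0.867],[0.16,0.152,-0.04,0,0,-0.867],[0.16,0.152,-0.04,0,0,-0.867],[0.16,0.152,-0.04,0,0,-0.867],[0.16,0.152,-0.04,0,0,-0.867],[0.16,0.152,-0.04,0,0,-0.867],[0.16,0.152,-0.04,0,0,-0.867],[0.16,0.152,-0.04,0,0,-0.867],[0.16,0.152,-0.04,0,0,-0.867],[0.16,0.152,-0.04,0,0,-0.867],[0.16,0.152,-0.04,0,0,-0.867],[0.16,0.152,-0.04,0,0,-0.867],[0.16,0.152,-0.04,0,0,-0.867],[0.16,0.152,-0.04,0,0,-0.867],[0.16,0.152,-0.04,0,0,-0.867]]'
python3 plan.py .5393 .1385 .015 171
python3 look.py 3
```

```text
shift [0.1504 0.1619 0.0008] turn [-1.000e-04 -0.000e+00 -8.678e-01] at [0.5008 0.0989 0.0202] [-179.99    0.     92.9 ] F [-0.5  0.7 -0. ]
time: 9.45
position: [0.5368, 0.1407, 0.0301]
tool_rot: [-180.0, -0.0, 170.8]
force: [-0.5, 0.3, -0.4]
width: 0.0856
shift [-0.0113 -0.0071  0.0606] turn [-0.0001 -0.0001 -0.0019] at [0.5368 0.1407 0.0301] [-1.7999e+02 -1.0000e-02  1.7083e+02] F [-0.5  0.3 -0.4]
side [538.7639 142.5463] [212.6196 158.504 ] 170.85442352294922 holder frame centre mm [ 39.6 427.8] corners [[127.1, 328.2], [160.0, 483.2], [-47.9, 527.4], [-80.9, 372.4]]
top [536.9199 123.8917] [213.4515 126.3645] 171.05738830566406 holder frame centre mm [ 36.8 409.3] corners [[128.4, 325.6], [154.2, 449.3], [-54.7, 492.9], [-80.6, 369.2]]
tcp holder [ 37.5 426.1] [0.5368 0.1407 0.0302] [-179.9928   -0.0035  170.874 ] [-0.5849  0.3513  0.0712]
```

```bash
cat > tq.py <<'E'
from h import *
from scipy.spatial.transform import Rotation as Ro
F=[];T=[]
for i in range(3):
    s=ctrl.get_state(); R=Ro.from_euler("xyz",s["tool_rot"],degrees=True)
    F.append(R.inv().apply(s["force"]));T.append(R.inv().apply(s["ft_torque"]))
    if i<2: ctrl.snapshot("top")
print("tool F",np.mean(F,0).round(2),"T",np.mean(T,0).round(3),s["position"].round(4),s["tool_rot"].round(2),s["time"])
E
python3 -m inch '[[-0.011,-0.007,0.03,0,0,0],[-0.011,-0.007,0.066,0,0,0],[-0.011,-0.007,0.066,0,0,0],[-0.011,-0.007,0.066,0,0,0]]'
python3 tq.py
python3 -m inch '[[0,0,0.008,0,0,0],[0,0,0.01,0,0,0],[0,0,0.01,0,0,0],[0,0,0.01,0,0,0]]'
python3 tq.py
```

```text
time: 9.88
position: [0.5387, 0.1383, 0.0128]
tool_rot: [-180.0, -0.1, 170.9]
force: [0.7, -0.4, -0.2]
width: 0.0854
tool F [-0.49 -0.2   0.15] T [-0.011  0.007  0.031] [0.539  0.1385 0.0134] [-1.7998e+02 -5.0000e-02  1.7091e+02] 9.9833
time: 10.32
position: [0.5395, 0.1386, 0.0119]
tool_rot: [180.0, 0.0, 170.9]
force: [-1.0, 0.0, 4.7]
width: 0.0854
tool F [ 1.08  0.05 -5.56] T [ 0.083  0.135 -0.003] [0.5395 0.1386 0.0119] [1.7999e+02 5.0000e-02 1.7093e+02] 10.4167
```

```bash

python3 -m inch '[[0,0,0.003,0.001,0,0],[0,0,0.005,0.002,0,0],[0,0,0.005,0.002,0,0],[0,0,0.005,0.002,0,0]]'
python3 tq.py
```

```text
time: 10.75
position: [0.5396, 0.1386, 0.0119]
tool_rot: [-179.8, 0.1, 170.9]
force: [-3.3, -1.6, 13.9]
width: 0.0852
tool F [  2.96  -2.23 -14.46] T [-0.315  0.535 -0.148] [0.5396 0.1386 0.0119] [-1.7985e+02  8.0000e-02  1.7094e+02] 10.85
```

The balance is very sensitive to tilt with the fingers this far apart. Halving the finger spacing and pressing with a narrower opening should fix that.

```bash

python3 -m inch '[[0,0,-0.04,-0.0015,0,0],[0,0,-0.08,-0.0015,0,0],[0,0,-0.08,-0.0015,0,0],[0,0,-0.08,-0.0015,0,0],[0,0,-0.08,-0.0015,0,0],[0,0,-0.08,-0.0015,0,0]]' 40
python3 tq.py
python3 look.py 4
```

```text
time: 11.35
position: [0.5388, 0.1385, 0.0295]
tool_rot: [-179.9, -0.1, 170.9]
force: [-0.3, -0.5, -0.9]
width: 0.0344
tool F [-0.01 -0.23 -0.01] T [-0.012 -0.015 -0.001] [0.5389 0.1385 0.0295] [-1.7993e+02 -6.0000e-02  1.7093e+02] 11.45
side [538.0538 141.4369] [212.0591 158.5612] 170.77313232421875 holder frame centre mm [ 38.8 426.7] corners [[125.9, 327.0], [159.1, 482.1], [-48.3, 526.4], [-81.5, 371.4]]
top [535.7731 118.953 ] [214.0878 119.2038] 171.6291275024414 holder frame centre mm [ 35.4 404.4] corners [[128.8, 325.1], [152.0, 442.0], [-58.0, 483.7], [-81.2, 366.8]]
tcp holder [ 39.7 423.8] [0.539  0.1385 0.0296] [-179.9339   -0.0499  170.9226] [ 0.5501  0.1486 -0.6799]
```

View pics/side4.png

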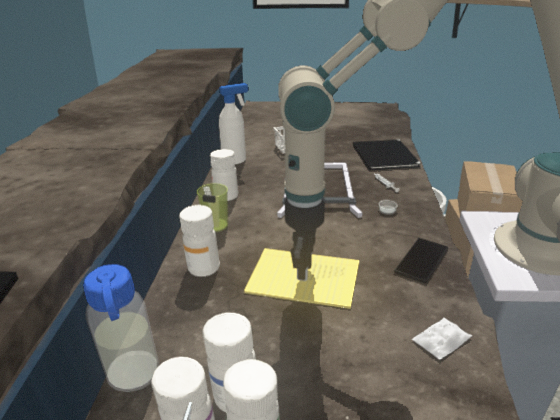

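The side view shows the fingers just above the pad's centre, at about (300,272), and the pad in the same place. Lowering now to press.

```bash

python3 -m inch '[[0,0,0.012,-0.0008,0,0],[0,0,0.024,-0.0008,0,0],[0,0,0.024,-0.0008,0,0],[0,0,0.024,-0.0008,0,0]]'
python3 tq.py
python3 -m inch '[[0,0,0.006,0,0,0],[0,0,0.008,0,0,0],[0,0,0.008,0,0,0]]'
python3 tq.py
```

```text
time: 11.88
position: [0.5395, 0.1386, 0.0242]
tool_rot: [180.0, 0.0, 170.9]
force: [-1.0, -0.2, 4.8]
width: 0.0341
tool F [ 0.81 -0.47 -4.51] T [0.066 0.066 0.04 ] [0.5395 0.1386 0.0242] [1.7997e+02 3.0000e-02 1.7092e+02] 11.9833
time: 12.23
position: [0.5395, 0.1386, 0.0241]
tool_rot: [180.0, 0.1, 170.9]
force: [-3.7, -1.2, 18.8]
width: 0.0339
tool F [  3.86  -1.59 -17.9 ] T [0.257 0.677 0.041] [0.5395 0.1386 0.0241] [1.7997e+02 7.0000e-02 1.7093e+02] 12.3333
```

```bash

python3 -m inch '[[0,0,0,0,0,0.01],[0,0,0,0,0,0.035],[0,0,0,0,0,0.065],[0,0,0,0,0,0.1],[0,0,0,0,0,0.135],[0,0,0,0,0,0.17],[0,0,0,0,0,0.205],[0,0,0,0,0,0.24],[0,0,0,0,0,0.275],[0,0,0,0,0,0.31],[0,0,0,0,0,0.34],[0,0,0,0,0,0.365],[0,0,0,0,0,0.385],[0,0,0,0,0,0.4],[0,0,0,0,0,0.4]]'
python3 tq.py
python3 look.py 5
```

```text
time: 13.58
position: [0.5431, 0.1382, 0.0242]
tool_rot: [179.7, 0.3, 134.9]
force: [2.2, -1.9, 12.7]
width: 0.0338
tool F [ -3.15   0.51 -11.92] T [ 0.206 -0.526 -0.099] [0.5431 0.1382 0.0242] [179.67   0.34 134.99] 13.6833
side [535.8237 143.75  ] [212.4992 157.7006] 169.5940704345703 holder frame centre mm [ 36.7 429.2] corners [[122.0, 328.0], [158.2, 481.5], [-48.6, 530.3], [-84.8, 376.8]]
top [532.746  120.5074] [213.7582 118.2345] 170.2983627319336 holder frame centre mm [ 32.5 406.1] corners [[124.0, 325.2], [149.6, 440.6], [-59.0, 487.0], [-84.7, 371.6]]
tcp holder [ 43.7 423.3] [0.5431 0.1382 0.0242] [179.6714   0.3421 134.9951] [ 3.4096 -1.8373 11.7462]
```

Wrist turning does not drive the pad: it pivots under one finger. So I'll close the fingers to a single contact. An end press moved sideways will swing it, and a centre press will translate it.

```bash

python3 -m inch '[[0,0,-0.04,0,0,0],[0,0,-0.08,0,0,0.1],[0,0,-0.08,0,0,0.2],[0,0,-0.08,0,0,0.3],[0,0,-0.08,0,0,0.4],[0,0,-0.08,0,0,0.5],[0,0,-0.08,0,0,0.5],[0,0,-0.08,0,0,0.5],[0,0,-0.08,0,0,0.5]]' 0
python3 plan.py .62 .126 .045 90; python3 look.py 6
```

```text
time: 14.53
position: [0.5386, 0.1386, 0.0417]
tool_rot: [-179.9, -0.0, 89.9]
force: [0.1, 0.5, -0.3]
width: -0.0001
shift [-0.0498  0.3255 -0.0136] turn [-0.0009 -0.0002 -0.0012] at [0.5386 0.1386 0.0417] [-1.7992e+02 -2.0000e-02  8.9890e+01] F [ 0.1  0.5 -0.3]
side [535.9634 143.8671] [212.6763 158.6542] 169.2934799194336 holder frame centre mm [ 36.9 429.3] corners [[121.6, 327.2], [158.8, 481.5], [-47.9, 531.3], [-85.1, 377.1]]
top [533.3439 123.6694] [213.168  123.0001] 169.69451904296875 holder frame centre mm [ 33.2 409.2] corners [[123.0, 325.1], [151.0, 444.9], [-56.6, 493.4], [-84.6, 373.6]]
tcp holder [ 39.5 423.9] [0.5389 0.1386 0.0418] [-179.9532   -0.022    89.9907] [-0.164   0.7005 -0.1996]
```

```bash

python3 -m inch '[[-0.05,0.32,0,0,0,0],[-0.05,0.32,0.02,0,0,0],[-0.05,0.32,0.05,0,0,0],[-0.05,0.32,0.05,0,0,0]]' 
python3 tq.py
python3 -m inch '[[0,0,0.01,0,0,0],[0,0,0.02,0,0,0],[0,0,0.02,0,0,0],[0,0,0.02,0,0,0]]' 
python3 tq.py
```

```text
time: 14.97
position: [0.6207, 0.1254, 0.0281]
tool_rot: [-180.0, -0.0, 89.9]
force: [-1.0, 0.0, 0.4]
width: -0.0001
tool F [ 0.21 -0.78  0.29] T [ 0.035 -0.012 -0.009] [0.618  0.1259 0.0287] [-1.7983e+02 -1.0000e-02  8.9940e+01] 15.0667
time: 15.4
position: [0.6186, 0.1262, 0.0251]
tool_rot: [-180.0, -0.0, 90.0]
force: [-1.5, -0.1, 3.5]
width: -0.0002
tool F [-0.15 -1.77 -3.71] T [0.248 0.031 0.031] [0.6187 0.1262 0.0251] [-1.7999e+02 -3.0000e-02  8.9940e+01] 15.5
```

```bash

python3 -m inch '[[0,0,0.003,0,0,0],[0,0,0.006,0,0,0],[-0.025,-0.006,0.006,0,0,0],[-0.057,-0.014,0.006,0,0,0],[-0.085,-0.022,0.006,0,0,0],[-0.112,-0.031,0.006,0,0,0],[-0.14,-0.042,0.006,0,0,0],[-0.166,-0.053,0.006,0,0,0],[-0.192,-0.066,0.006,0,0,0],[-0.217,-0.08,0.006,0,0,0],[-0.242,-0.095,0.006,0,0,0],[-0.266,-0.111,0.006,0,0,0],[-0.289,-0.128,0.006,0,0,0],[-0.312,-0.146,0.006,0,0,0],[-0.334,-0.165,0.006,0,0,0],[-0.354,-0.185,0.006,0,0,0],[-0.375,-0.206,0.006,0,0,0],[-0.394,-0.228,0.006,0,0,0],[-0.394,-0.228,0.006,0,0,0],[-0.394,-0.228,0.006,0,0,0]]' 
python3 tq.py; python3 look.py 7
```

```text
time: 17.17
position: [0.5641, 0.0268, 0.025]
tool_rot: [179.7, 0.0, 89.9]
force: [1.0, -2.0, 11.2]
width: -0.0
tool F [ -1.92   0.22 -11.48] T [ 0.093 -0.321  0.041] [0.5642 0.0268 0.025 ] [1.7969e+02 6.0000e-02 8.9950e+01] 17.2667
side [507.5906  91.7514] [217.678  156.3723] 132.83294677734375 holder frame centre mm [  5.9 378.6] corners [[16.0, 245.0], [135.8, 345.5], [-4.1, 512.3], [-123.9, 411.8]]
top [512.9272 102.7165] [128.2059 101.7728] 81.87779998779297 holder frame centre mm [ 11.8 389.3] corners [[-50.4, 336.1], [49.6, 316.7], [74.0, 442.6], [-26.0, 461.9]]
tcp holder [ 59.2 310.9] [0.5641 0.0268 0.025 ] [179.703    0.0611  89.9531] [-0.5571 -1.9938 10.6881]
```

View pics/top7.png

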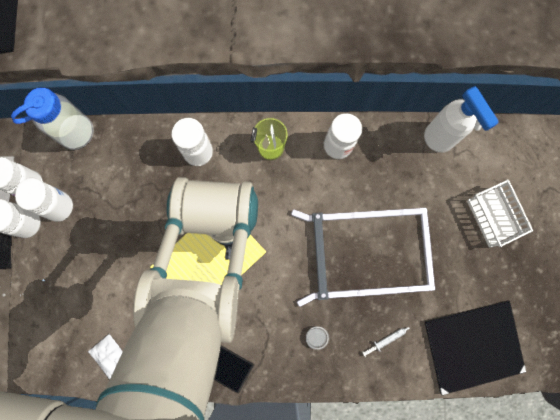

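```bash
python3 - <<'E'
from h import *
d=ctrl.snapshot("top"); print(plane(d,[(195,333),(252,362),(237,390),(180,358)],.008).round(3))
E
```

```text
[[ 0.348  0.112  0.008]
 [ 0.287 -0.011  0.008]
 [ 0.227  0.021  0.008]
 [ 0.294  0.144  0.008]]
```

```bash

python3 -m inch '[[-0.008,-0.008,0,0,0,0],[-0.018,-0.02,0,0,0,0],[-0.036,-0.042,0,0,0,0],[-0.054,-0.066,0,0,0,0],[-0.07,-0.09,0,0,0,0],[-0.086,-0.115,0,0,0,0],[-0.1,-0.14,0,0,0,0],[-0.113,-0.166,0,0,0,0],[-0.125,-0.192,0,0,0,0],[-0.136,-0.219,0,0,0,0],[-0.145,-0.247,0,0,0,0],[-0.153,-0.275,0,0,0,0],[-0.16,-0.303,0,0,0,0],[-0.166,-0.331,0,0,0,0],[-0.171,-0.36,0,0,0,0],[-0.175,-0.389,0,0,0,0],[-0.177,-0.418,0,0,0,0],[-0.178,-0.44,0,0,0,0],[-0.178,-0.45,0,0,0,0],[-0.178,-0.45,0,0,0,0]]' 
python3 tq.py
python3 -m inch '[[0,0,-0.05,0,0,0],[0,0,-0.1,0,0,0],[0,0,-0.1,0,0,0],[0,0,-0.1,0,0,0]]'
python3 look.py 8
```

```text
time: 19.08
position: [0.453, -0.0175, 0.025]
tool_rot: [179.5, 0.1, 89.9]
force: [1.6, -0.1, 12.7]
width: -0.0001
tool F [ -0.41   1.39 -13.41] T [-0.192 -0.084  0.074] [ 0.453  -0.0176  0.025 ] [1.7953e+02 7.0000e-02 8.9920e+01] 19.1833
time: 19.52
position: [0.4501, -0.0169, 0.0483]
tool_rot: [179.9, 0.0, 89.9]
force: [-0.3, 0.1, 0.6]
width: -0.0
side [447.8236  69.4194] [220.5112 152.7639] 95.7729082107544 holder frame centre mm [-54.9 359.3] corners [[-125.5, 245.3], [27.0, 253.1], [15.8, 473.3], [-136.8, 465.5]]
top [441.5667 135.3104] [153.7918  75.7975] 1.4982879161834717 holder frame centre mm [-57.9 425.4] corners [[-133.8, 465.1], [-135.6, 389.3], [18.1, 385.7], [19.9, 461.5]]
tcp holder [-57.8 273.2] [ 0.4492 -0.0167  0.0475] [-179.9686   -0.027    89.9304] [-0.3757 -0.4295  0.8594]
```

View pics/top8.png

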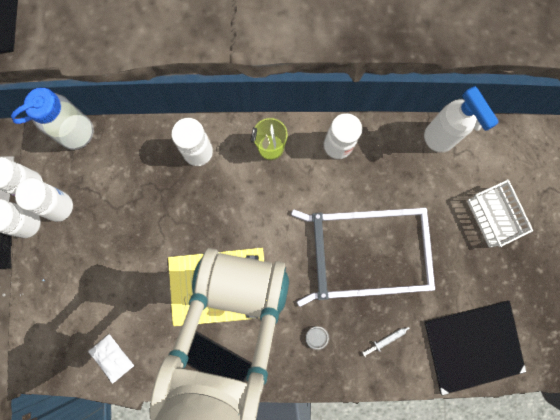

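View pics/side8.png

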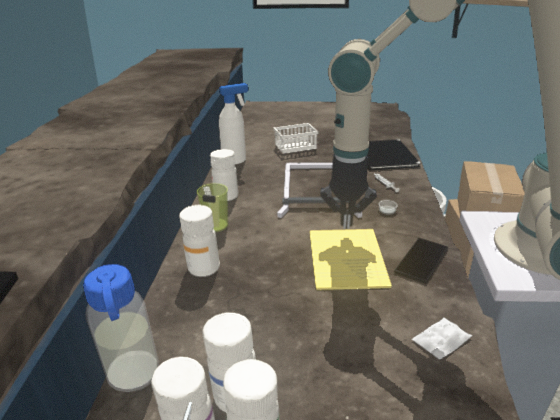

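The side view shows the pad at 95.8° with its centre at (0.448,0.067), about 3° off in angle and 55 mm to the side. Next is a press just behind centre, then a sideways translation.

```bash

python3 -m inch '[[0.36,-0.007,0,0,0,0],[0.36,-0.007,0,0,0,0],[0.36,-0.007,0.04,0,0,0],[0.36,-0.007,0.08,0,0,0],[0.36,-0.007,0.08,0,0,0],[0.36,-0.007,0.08,0,0,0]]' 
python3 tq.py
python3 -m inch '[[0,0,0.01,0,0,0],[0,0,0.015,0,0,0],[0,0,0.015,0,0,0],[0,0,0.015,0,0,0]]' 
python3 tq.py
```

```text
time: 20.12
position: [0.447, 0.0733, 0.027]
tool_rot: [-179.8, -0.0, 90.0]
force: [0.3, -0.6, 0.2]
width: -0.0002
tool F [-0.25  0.11 -0.03] T [-0.02   0.002 -0.011] [0.448  0.0729 0.0279] [-1.7998e+02 -2.0000e-02  8.9890e+01] 20.2167
time: 20.55
position: [0.4485, 0.0727, 0.0251]
tool_rot: [179.9, -0.0, 89.9]
force: [0.4, -0.1, 6.3]
width: -0.0002
tool F [ 0.11 -0.71 -5.93] T [ 0.142 -0.062  0.024] [0.4485 0.0727 0.025 ] [ 1.7992e+02 -2.0000e-02  8.9870e+01] 20.65
```

```bash

python3 -m inch '[[0,0,0.003,0,0,0],[-0.003,0.01,0.004,0,0,0],[-0.01,0.025,0.004,0,0,0],[-0.018,0.05,0.004,0,0,0],[-0.027,0.075,0.004,0,0,0],[-0.036,0.1,0.004,0,0,0],[-0.045,0.125,0.004,0,0,0],[-0.054,0.15,0.004,0,0,0],[-0.063,0.175,0.004,0,0,0],[-0.072,0.2,0.004,0,0,0],[-0.078,0.216,0.004,0,0,0],[-0.08,0.224,0.004,0,0,0],[-0.08,0.224,0.004,0,0,0]]' 
python3 tq.py
python3 -m inch '[[0,0,-0.05,0,0,0],[0,0,-0.1,0,0,0],[0,0,-0.1,0,0,0],[0,0,-0.1,0,0,0]]'
python3 look.py 9
```

```text
time: 21.73
position: [0.5048, 0.0527, 0.025]
tool_rot: [179.9, -0.0, 89.8]
force: [-2.9, -0.0, 12.3]
width: -0.0004
tool F [  0.24  -2.34 -12.91] T [0.388 0.045 0.04 ] [0.5048 0.0527 0.025 ] [ 1.7986e+02 -3.0000e-02  8.9860e+01] 21.8333
time: 22.17
position: [0.5046, 0.0527, 0.0488]
tool_rot: [179.9, -0.0, 89.9]
force: [-0.5, -0.2, -0.6]
width: -0.0001
side [502.3759  50.0289] [220.3975 152.0703] 94.41211223602295 holder frame centre mm [ -1.4 337.2] corners [[-74.4, 225.0], [77.7, 229.1], [71.6, 449.4], [-80.4, 445.3]]
top [512.0798 -38.4074] [151.772   45.9625] 5.339997291564941 holder frame centre mm [  3.9 248.4] corners [[-72.9, 268.1], [-70.9, 222.1], [80.7, 228.7], [78.8, 274.7]]
tcp holder [ -0. 340.] [0.5035 0.0529 0.0478] [-179.9648   -0.0237   89.8953] [-0.4479  0.004   0.0682]
```

View pics/top9.png

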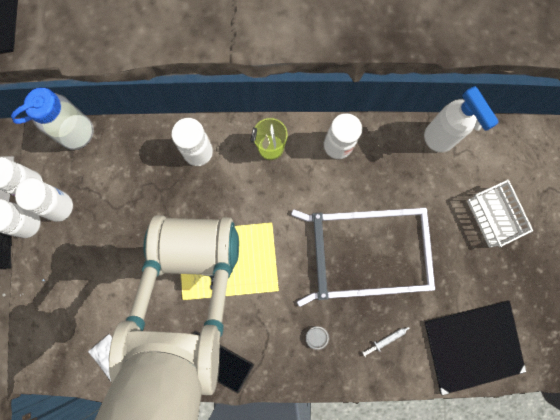

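View pics/side9.png

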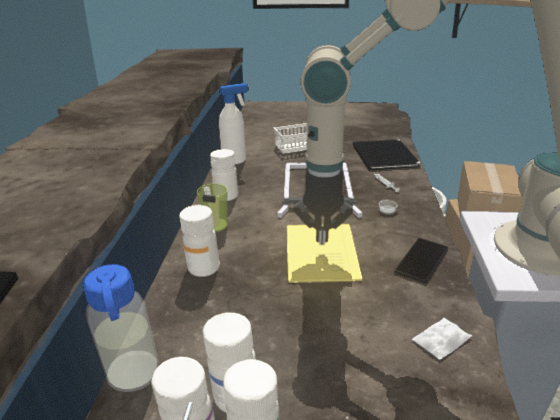

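The pad is lined up to about 1.5–2.5°, its leading edge roughly 226 mm out and +2 to +5 mm to the side. I'll press near the leading end and pull it towards the mouth, which also straightens it.

```bash

python3 -m inch '[[-0.351,0.025,0,0,0,0],[-0.351,0.025,0,0,0,0],[-0.351,0.025,0.04,0,0,0],[-0.351,0.025,0.085,0,0,0],[-0.351,0.025,0.085,0,0,0],[-0.351,0.025,0.085,0,0,0]]' 
python3 tq.py
python3 -m inch '[[0,0,0.01,0,0,0],[0,0,0.017,0,0,0],[0,0,0.017,0,0,0],[0,0,0.017,0,0,0]]' 
python3 tq.py
```

```text
time: 22.77
position: [0.5093, -0.0348, 0.0258]
tool_rot: [-179.9, -0.1, 89.9]
force: [-0.3, 0.5, 1.0]
width: -0.0001
tool F [ 0.24 -0.02 -0.02] T [ 0.028 -0.003  0.032] [ 0.5094 -0.0343  0.0263] [-1.799e+02 -5.000e-02  8.992e+01] 22.8667
time: 23.2
position: [0.51, -0.0342, 0.025]
tool_rot: [180.0, 0.0, 90.0]
force: [-4.4, -0.1, 20.3]
width: 0.0002
tool F [  0.25  -4.7  -19.91] T [0.832 0.037 0.035] [ 0.51   -0.0342  0.025 ] [179.95   0.    89.99] 23.3
```

```bash

python3 -m inch '[[0,0,-0.003,0,0,0],[-0.01,0,-0.003,0,0,0],[-0.03,0,-0.003,0,0,0],[-0.06,0,-0.003,0,0,0],[-0.09,0,-0.003,0,0,0],[-0.12,0,-0.003,0,0,0],[-0.15,0,-0.003,0,0,0],[-0.18,0,-0.003,0,0,0],[-0.21,0,-0.003,0,0,0],[-0.24,0,-0.003,0,0,0],[-0.27,0,-0.003,0,0,0],[-0.3,0,-0.003,0,0,0],[-0.33,0,-0.003,0,0,0],[-0.355,0,-0.003,0,0,0],[-0.37,0,-0.003,0,0,0],[-0.37,0,-0.003,0,0,0]]' 
python3 tq.py
python3 look.py 10
```

```text
time: 24.63
position: [0.5115, -0.1274, 0.025]
tool_rot: [179.8, 0.0, 89.9]
force: [-1.8, 0.3, 9.7]
width: -0.0
tool F [ -0.39  -0.88 -10.04] T [ 0.089 -0.019 -0.017] [ 0.5114 -0.1274  0.025 ] [1.7979e+02 6.0000e-02 8.9950e+01] 24.7333
side [505.3597 -41.5417] [219.7145 150.6963] 94.18203115463257 holder frame centre mm [ -2.9 245.6] corners [[-75.7, 134.0], [74.9, 137.5], [69.8, 357.2], [-80.8, 353.7]]
top [502.2358  -4.3067] [151.9462 123.4443] 5.117600440979004 holder frame centre mm [ -4.2 283. ] corners [[-82.6, 341.6], [-77.7, 218.3], [74.2, 224.3], [69.3, 347.6]]
tcp holder [ -1.1 159.6] [ 0.5114 -0.1274  0.025 ] [179.7903   0.072   89.9747] [ 0.3865 -0.753   9.2792]
```

View pics/top10.png

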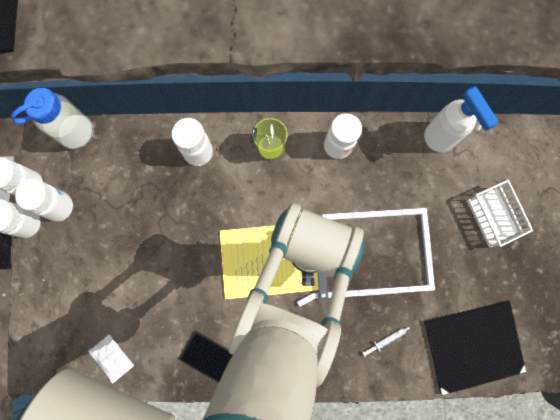

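View pics/side10.png

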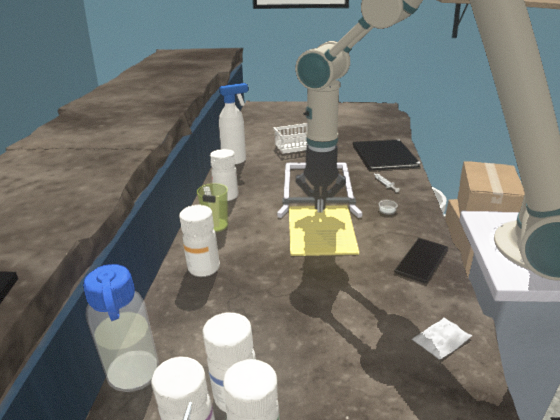

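```bash

python3 -m inch '[[0,0,-0.05,0,0,0],[0.1,0,-0.1,0,0,0],[0.65,-0.045,-0.1,0,0,0],[0.65,-0.045,-0.1,0,0,0],[0.65,-0.045,-0.1,0,0,0],[0.65,-0.045,-0.1,0,0,0],[0.65,-0.045,-0.06,0,0,0],[0.65,-0.045,-0.02,0,0,0],[0.65,-0.045,-0.02,0,0,0],[0.65,-0.045,-0.02,0,0,0]]' 
python3 plan.py .5 .0347 .025 90; python3 look.py 11
```

```text
time: 25.67
position: [0.4983, 0.0359, 0.0281]
tool_rot: [-179.9, -0.0, 90.0]
force: [0.3, -0.7, 0.3]
width: 0.0001
shift [-0.0048  0.0069  0.0126] turn [-0.0009 -0.0003 -0.0003] at [0.4983 0.0359 0.0281] [-1.7992e+02 -3.0000e-02  8.9980e+01] F [ 0.3 -0.7  0.3]
side [505.3972 -40.8213] [218.039  150.3887] 95.41726636886597 holder frame centre mm [ -2.9 246.3] corners [[-73.1, 134.0], [77.1, 140.8], [67.4, 358.6], [-82.9, 351.9]]
top [507.4646 -64.2199] [173.2829 154.7947] 93.74472284317017 holder frame centre mm [ -2.  222.9] corners [[-78.0, 135.0], [76.8, 137.4], [74.1, 310.7], [-80.7, 308.3]]
tcp holder [ -5.3 322.7] [0.4991 0.0354 0.0288] [179.9696  -0.0197  89.9264] [-0.0713  0.7325 -0.343 ]
```

```bash

python3 -m inch '[[0,0.004,0.012,0,0,0],[0,0.004,0.022,0,0,0],[0,0.004,0.022,0,0,0],[-0.004,0.008,0.022,0,0,0],[-0.012,0.014,0.022,0,0,0],[-0.024,0.02,0.022,0,0,0],[-0.04,0.023,0.022,0,0,0],[-0.06,0.026,0.022,0,0,0],[-0.085,0.028,0.022,0,0,0],[-0.11,0.03,0.022,0,0,0],[-0.135,0.031,0.022,0,0,0],[-0.16,0.032,0.022,0,0,0],[-0.185,0.033,0.022,0,0,0],[-0.21,0.034,0.022,0,0,0],[-0.23,0.035,0.022,0,0,0],[-0.24,0.036,0.022,0,0,0],[-0.24,0.036,0.022,0,0,0]]' 
python3 tq.py
python3 look.py 12
```

```text
time: 27.18
position: [0.5099, -0.0251, 0.025]
tool_rot: [179.7, -0.0, 89.8]
force: [-0.6, 0.9, 12.5]
width: -0.0002
tool F [  0.9   -0.59 -12.66] T [0.153 0.204 0.081] [ 0.5099 -0.0251  0.025 ] [ 1.7972e+02 -1.0000e-02  8.9840e+01] 27.2833
side [510.2886 -78.3106] [168.2842 152.9087] 93.10343337059021 holder frame centre mm [  0.2 208.6] corners [[-75.9, 124.2], [77.0, 124.8], [76.2, 293.1], [-76.7, 292.4]]
top [ 514.3323 -119.0724] [152.5734  62.3835] 3.260524034500122 holder frame centre mm [  2.2 167.7] corners [[-74.3, 198.4], [-73.9, 136.0], [78.7, 137.1], [78.2, 199.5]]
tcp holder [  2.4 261.8] [ 0.5099 -0.0251  0.025 ] [179.7169  -0.0001  89.8494] [-0.9587  1.5467 12.1074]
```

View pics/top12.png

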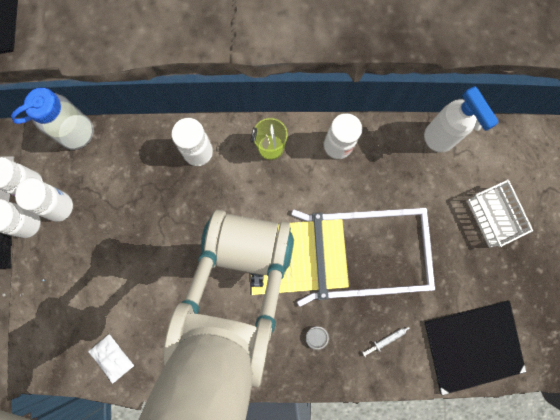

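View pics/side12.png

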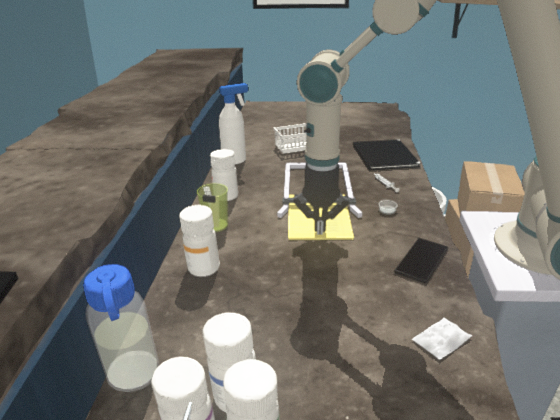

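The pad is square to within about 0.3° and centred, with its leading part under the bar. I'll keep pushing straight along the holder's axis.

```bash

python3 -m inch '[[-0.01,0,0,0,0,0],[-0.03,0.001,0,0,0,0],[-0.06,0.002,0,0,0,0],[-0.09,0.003,0,0,0,0],[-0.12,0.005,0,0,0,0],[-0.15,0.006,0,0,0,0],[-0.18,0.008,0,0,0,0],[-0.21,0.009,0,0,0,0],[-0.24,0.011,0,0,0,0],[-0.27,0.012,0,0,0,0],[-0.3,0.014,0,0,0,0],[-0.33,0.015,0,0,0,0],[-0.36,0.016,0,0,0,0],[-0.385,0.018,0,0,0,0],[-0.4,0.019,0,0,0,0],[-0.41,0.019,0,0,0,0],[-0.41,0.019,0,0,0,0]]' 
python3 tq.py
python3 look.py 13
```

```text
time: 28.8
position: [0.5143, -0.128, 0.025]
tool_rot: [179.7, 0.0, 89.8]
force: [-0.5, 1.8, 12.7]
width: -0.0002
tool F [  1.36  -0.33 -11.88] T [0.109 0.245 0.03 ] [ 0.5143 -0.128   0.025 ] [1.7973e+02 4.0000e-02 8.9850e+01] 28.9
side [ 511.5909 -130.5409] [151.2473  70.9375] 4.180729866027832 holder frame centre mm [ -1.1 156.4] corners [[-77.6, 190.1], [-75.9, 119.2], [75.3, 122.7], [73.6, 193.6]]
top [ 521.7432 -272.1523] [150.7142  93.4636] 4.632009506225586 holder frame centre mm [ 2.  14.5] corners [[-74.8, 58.8], [-71.9, -34.6], [78.7, -29.9], [75.8, 63.5]]
tcp holder [  1.7 158.8] [ 0.5143 -0.128   0.025 ] [179.735    0.0498  89.8634] [-1.0453  1.4448 12.2427]
```

View pics/top13.png

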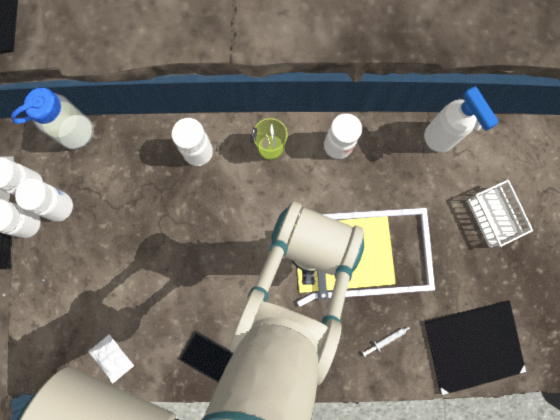

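View pics/side13.png

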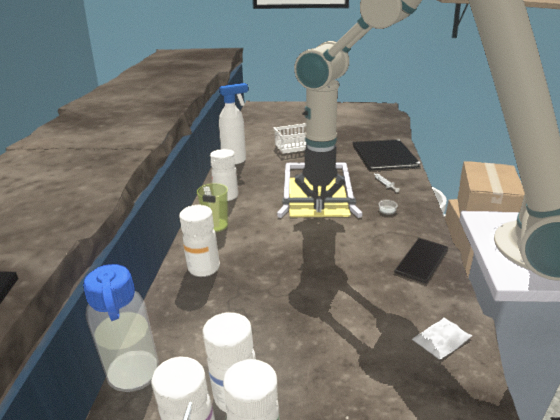

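The leading edge is about 32 mm inside the holder's origin line, and roughly 73 mm remain. Now I'll lift, cross the bar at a height that clears it, and press on the inner side.

```bash

python3 -m inch '[[0,0,-0.06,0,0,0],[0,0,-0.15,0,0,0],[0,0,-0.22,0,0,0],[0,0,-0.22,0,0,0],[-0.15,0.006,-0.22,0,0,0],[-0.295,0.012,-0.22,0,0,0],[-0.295,0.012,-0.22,0,0,0],[-0.295,0.012,-0.22,0,0,0],[-0.295,0.012,-0.22,0,0,0]]' 
python3 plan.py .5173 -.2018 .025 90; python3 look.py 14
```

```text
time: 29.75
position: [0.5145, -0.2006, 0.0771]
tool_rot: [-179.9, -0.1, 89.8]
force: [-0.1, 0.6, -0.8]
width: -0.0002
shift [-0.0051  0.0114  0.2085] turn [-0.001  -0.0012 -0.0017] at [ 0.5145 -0.2006  0.0771] [-1.7991e+02 -1.1000e-01  8.9840e+01] F [-0.1  0.6 -0.8]
side [ 510.8892 -130.5659] [152.6506  70.9898] 4.180729866027832 holder frame centre mm [ -1.8 156.4] corners [[-79.0, 190.1], [-77.3, 119.2], [75.3, 122.7], [73.6, 193.7]]
top [ 518.7151 -128.1885] [137.7683  45.5257] 4.596290588378906 holder frame centre mm [  6.1 158.4] corners [[-63.4, 179.1], [-62.1, 133.6], [75.6, 137.8], [74.3, 183.3]]
tcp holder [-1.5 87.1] [ 0.5146 -0.1998  0.0773] [-179.9213   -0.0916   89.9442] [-0.3704  0.0073 -0.4004]
```

```bash

python3 -m inch '[[-0.005,0.011,0.08,0,0,0],[-0.005,0.011,0.16,0,0,0],[-0.005,0.011,0.19,0,0,0],[-0.005,0.011,0.197,0,0,0],[-0.005,0.011,0.2,0,0,0],[-0.005,0.011,0.2,0,0,0]]' 
python3 tq.py
python3 -m inch '[[0,0,0.008,0,0,0],[0,0,0.014,0,0,0],[0,0,0.014,0,0,0],[0,0,0.014,0,0,0]]' 
python3 tq.py
```

```text
time: 30.35
position: [0.5185, -0.2019, 0.0284]
tool_rot: [180.0, -0.0, 90.0]
force: [-0.1, -0.1, 0.2]
width: -0.0001
tool F [-0.37 -0.09 -0.77] T [-0.016 -0.017  0.007] [ 0.5188 -0.2023  0.0288] [1.799e+02 3.000e-02 8.994e+01] 30.45
time: 30.78
position: [0.5186, -0.2024, 0.0251]
tool_rot: [179.9, 0.0, 89.9]
force: [0.1, 0.3, 5.5]
width: -0.0001
tool F [ 0.42 -0.14 -5.8 ] T [ 0.068  0.064 -0.016] [ 0.5186 -0.2024  0.0251] [1.7993e+02 1.0000e-02 8.9920e+01] 30.8833
```

```bash

python3 -m inch '[[0,0,0.004,0,0,0],[-0.01,0,0.004,0,0,0],[-0.025,0.001,0.004,0,0,0],[-0.05,0.002,0.004,0,0,0],[-0.075,0.004,0.004,0,0,0],[-0.1,0.005,0.004,0,0,0],[-0.125,0.006,0.004,0,0,0],[-0.15,0.007,0.004,0,0,0],[-0.175,0.008,0.004,0,0,0],[-0.2,0.01,0.004,0,0,0],[-0.22,0.011,0.004,0,0,0],[-0.235,0.012,0.004,0,0,0],[-0.24,0.012,0.004,0,0,0],[-0.24,0.012,0.004,0,0,0]]' 
python3 tq.py
python3 look.py 15
```

```text
time: 32.05
position: [0.5221, -0.2625, 0.025]
tool_rot: [179.8, 0.0, 89.9]
force: [0.4, 2.3, 11.5]
width: 0.0003
tool F [  1.84   0.36 -10.88] T [ 0.063  0.307 -0.005] [ 0.5221 -0.2625  0.025 ] [1.7984e+02 3.0000e-02 8.9890e+01] 32.15
side [ 524.8514 -287.6852] [175.8346 122.2566] 92.82262706756592 holder frame centre mm [ 4.3 -1.2] corners [[-56.9, -89.1], [65.4, -89.1], [65.5, 86.7], [-56.8, 86.7]]
top [ 517.3441 -214.7055] [153.4153  94.5909] 2.3463306427001953 holder frame centre mm [ 0.4 72.1] corners [[-75.9, 120.0], [-76.7, 25.4], [76.7, 24.1], [77.5, 118.7]]
tcp holder [ 2.8 24.1] [ 0.5221 -0.2625  0.025 ] [179.8422   0.0389  89.9052] [-0.0141  1.3383 10.4764]
```

View pics/top15.png

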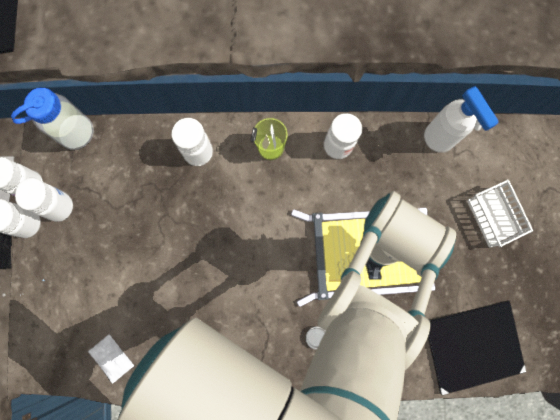

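View pics/side15.png

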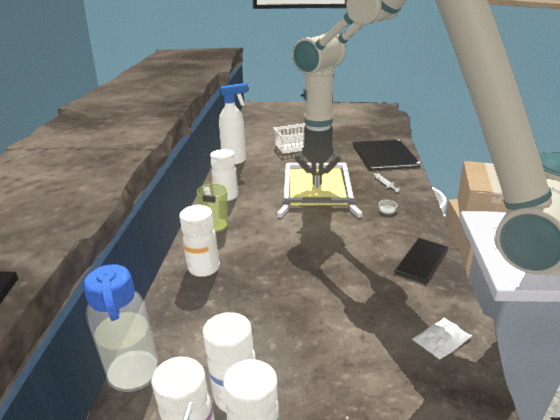

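About 12 mm are left. I'll creep on and watch the horizontal force for contact with the stop.

```bash

python3 -m inch '[[-0.008,0,0,0,0,0],[-0.016,0.001,0,0,0,0],[-0.024,0.001,0,0,0,0],[-0.032,0.002,0,0,0,0],[-0.036,0.002,0,0,0,0],[-0.036,0.002,0,0,0,0]]' 
python3 tq.py
python3 -m inch '[[-0.004,0,0,0,0,0],[-0.008,0,0,0,0,0],[-0.012,0,0,0,0,0],[-0.012,0,0,0,0,0]]' 
python3 tq.py
python3 -m inch '[[-0.004,0,0,0,0,0],[-0.008,0,0,0,0,0],[-0.012,0,0,0,0,0],[-0.012,0,0,0,0,0]]' 
python3 tq.py
```

```text
time: 32.75
position: [0.5224, -0.2711, 0.025]
tool_rot: [179.9, -0.0, 89.9]
force: [-0.8, 2.9, 11.0]
width: -0.0001
tool F [  2.64  -0.84 -11.09] T [ 0.073  0.477 -0.001] [ 0.5224 -0.2711  0.025 ] [179.86  -0.    89.89] 32.85
time: 33.18
position: [0.5225, -0.274, 0.025]
tool_rot: [179.9, -0.0, 89.9]
force: [-0.3, 3.4, 10.8]
width: 0.0
tool F [  3.26  -0.43 -10.92] T [ 0.06   0.477 -0.001] [ 0.5225 -0.274   0.025 ] [ 1.7986e+02 -1.0000e-02  8.9890e+01] 33.2833
time: 33.62
position: [0.5225, -0.2756, 0.025]
tool_rot: [179.9, -0.2, 89.8]
force: [0.5, 6.0, 13.3]
width: -0.0001
tool F [  6.32   0.67 -12.59] T [-0.137  1.094  0.002] [ 0.5225 -0.2756  0.025 ] [ 1.7986e+02 -1.5000e-01  8.9850e+01] 33.7167
```

```bash

python3 -m inch '[[-0.004,0,0,0,0,0],[-0.008,0,0,0,0,0],[-0.008,0,0,0,0,0]]' 
python3 tq.py
python3 -m inch '[[0,0,-0.06,0,0,0],[0,0,-0.25,0,0,0],[0,0,-0.4,0,0,0],[0,0,-0.5,0,0,0],[0,0,-0.5,0,0,0],[0,0,-0.6,0,0,0],[0,0,-0.6,0,0,0]]'
python3 -m inch '[[0.3,-0.6,-0.3,0,0,0],[0.6,-0.6,-0.3,0,0,0],[0.9,-0.6,-0.3,0,0,0],[0.9,-0.6,-0.3,0,0,0],[0.9,-0.6,-0.3,0,0,0],[0.9,-0.6,-0.3,0,0,0],[0.9,-0.6,-0.3,0,0,0],[0.9,-0.6,-0.3,0,0,0],[0.9,-0.6,-0.3,0,0,0],[0.9,-0.6,-0.3,0,0,0]]'
python3 look.py 16
python3 - <<'E'
import cv2
a=cv2.imread("pics/top16.png")[195:315,280:445];b=cv2.imread("pics/side16.png")[150:225,265:375]
cv2.imwrite("pics/t16z.png",cv2.resize(a,None,fx=4.8,fy=4.8,interpolation=2));cv2.imwrite("pics/s16z.png",cv2.resize(b,None,fx=7,fy=7,interpolation=2))
E
```

```text
time: 33.97
position: [0.5225, -0.2759, 0.0251]
tool_rot: [179.9, -0.3, 89.8]
force: [1.0, 11.1, 13.9]
width: -0.0005
tool F [ 10.74   1.44 -14.39] T [-0.325  1.828 -0.029] [ 0.5225 -0.2759  0.025 ] [179.87  -0.32  89.79] 34.0667
time: 34.65
position: [0.5229, -0.2803, 0.1765]
tool_rot: [179.7, 0.2, 89.9]
force: [1.1, -0.0, 1.0]
width: -0.0
time: 35.48
position: [0.372, -0.0543, 0.2478]
tool_rot: [180.0, 0.0, 90.0]
force: [0.6, 0.8, 0.3]
width: -0.0001
side [ 521.4754 -290.1765] [188.5576 149.1246] 94.05961036682129 holder frame centre mm [ 0.8 -3.5] corners [[-71.8, -99.4], [77.3, -96.2], [73.4, 92.3], [-75.7, 89.2]]
top [ 522.1055 -284.2582] [211.7948 152.094 ] 94.12941646575928 holder frame centre mm [1.7 2.4] corners [[-71.9, -105.2], [80.1, -101.8], [75.4, 109.9], [-76.7, 106.5]]
tcp holder [-136.5  238.9] [ 0.3723 -0.0549  0.2477] [-179.9514   -0.0141   89.874 ] [ 0.2767 -0.1549  0.2781]
```

View pics/t16z.png

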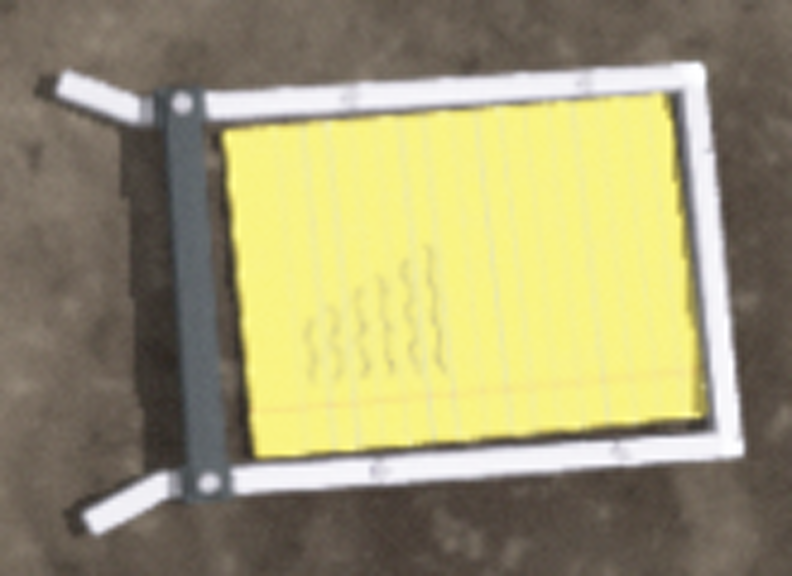

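View pics/s16z.png

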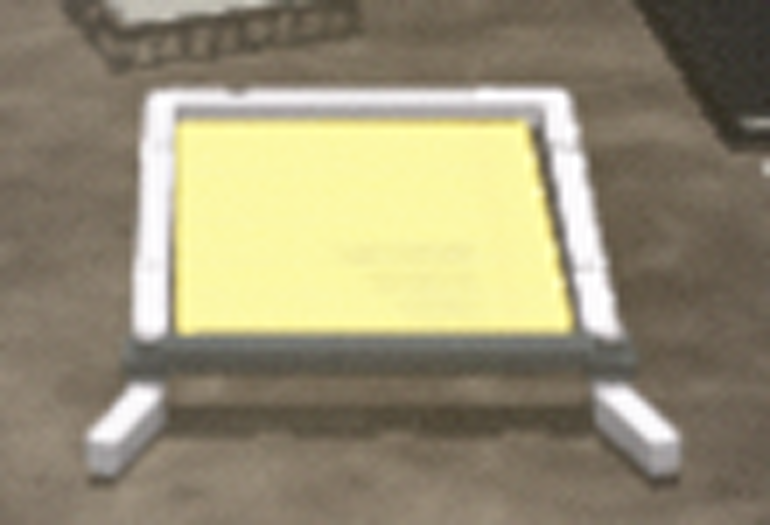

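View pics/top16.png

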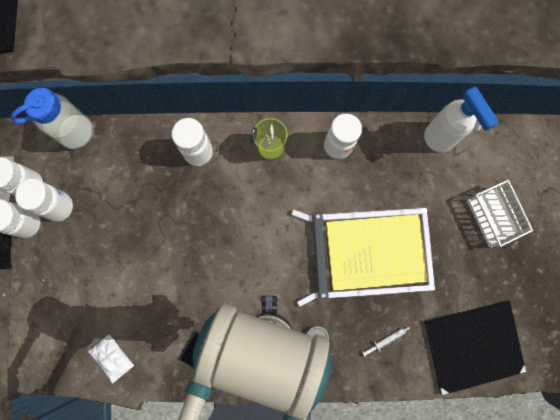

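The pad sits fully past the bar, but about 1° askew: the gap at the stop is a few mm wider on the +x side. I'll press on the +x side and push it flush.

```bash

python3 -m inch '[[-0.758,0.765,0,0,0,0],[-0.758,0.765,0,0,0,0],[-0.758,0.765,0,0,0,0],[-0.758,0.765,0,0,0,0],[-0.758,0.765,0,0,0,0],[-0.758,0.765,0,0,0,0],[-0.758,0.765,0,0,0,0],[-0.758,0.765,0.15,0,0,0],[-0.758,0.765,0.3,0,0,0],[-0.758,0.765,0.45,0,0,0],[-0.758,0.765,0.6,0,0,0],[-0.758,0.765,0.75,0,0,0],[-0.758,0.765,0.82,0,0,0],[-0.758,0.765,0.86,0,0,0],[-0.758,0.765,0.87,0,0,0],[-0.758,0.765,0.87,0,0,0]]'
python3 tq.py
python3 -m inch '[[0,0,0.01,0,0,0],[0,0,0.02,0,0,0],[0,0,0.024,0,0,0],[0,0,0.024,0,0,0]]' 
python3 tq.py
```

```text
time: 36.92
position: [0.5629, -0.2447, 0.0301]
tool_rot: [-180.0, -0.0, 89.9]
force: [0.3, -0.2, 0.3]
width: 0.0001
tool F [ 0.08  0.06 -0.  ] T [ 0.005  0.016 -0.007] [ 0.564  -0.2448  0.0321] [1.7985e+02 6.0000e-02 8.9890e+01] 37.0167
time: 37.35
position: [0.5628, -0.2436, 0.0253]
tool_rot: [180.0, -0.0, 89.9]
force: [-0.0, 0.1, 0.2]
width: 0.0002
tool F [-0.07  0.04 -0.24] T [-0.005  0.01  -0.014] [ 0.5629 -0.2436  0.0252] [ 1.7997e+02 -1.0000e-02  8.9940e+01] 37.45
```

```bash

python3 -m inch '[[0,0,0.004,0,0,0],[0,0,0.008,0,0,0],[0,0,0.008,0,0,0]]' 
python3 tq.py
python3 -m inch '[[-0.004,0,0,0,0,0],[-0.008,0,0,0,0,0],[-0.012,0,0,0,0,0],[-0.016,0,0,0,0,0],[-0.02,0,0,0,0,0],[-0.02,0,0,0,0,0]]' 
python3 tq.py
```

```text
time: 37.7
position: [0.563, -0.2437, 0.025]
tool_rot: [179.9, 0.0, 89.9]
force: [-2.4, 1.6, 11.9]
width: -0.0002
tool F [  1.58  -2.4  -11.96] T [0.472 0.264 0.022] [ 0.563  -0.2437  0.025 ] [1.7994e+02 1.0000e-02 8.9930e+01] 37.8
time: 38.3
position: [0.5644, -0.2465, 0.025]
tool_rot: [179.8, -0.2, 89.8]
force: [1.4, 8.6, 10.0]
width: -0.0001
tool F [  8.17   1.48 -10.58] T [-0.185  1.364  0.01 ] [ 0.5644 -0.2465  0.025 ] [179.79  -0.2   89.83] 38.4
```

```bash

python3 -m inch '[[0,0,-0.06,0,0,0],[0,0,-0.25,0,0,0],[0,0,-0.4,0,0,0],[0,0,-0.5,0,0,0],[0,0,-0.6,0,0,0],[0,0,-0.6,0,0,0],[0,0,-0.6,0,0,0]]'
python3 -m inch '[[0.3,-0.6,-0.3,0,0,0],[0.6,-0.7,-0.3,0,0,0],[0.9,-0.8,-0.3,0,0,0],[0.9,-0.8,-0.3,0,0,0],[0.9,-0.8,-0.3,0,0,0],[0.9,-0.8,-0.3,0,0,0],[0.9,-0.8,-0.3,0,0,0],[0.9,-0.8,-0.3,0,0,0],[0.9,-0.8,-0.3,0,0,0],[0.9,-0.8,-0.3,0,0,0]]'
python3 look.py 17
python3 - <<'E'
import cv2
a=cv2.imread("pics/top17.png")[195:315,280:445];b=cv2.imread("pics/side17.png")[150:225,265:375]
cv2.imwrite("pics/t17z.png",cv2.resize(a,None,fx=4.8,fy=4.8,interpolation=2));cv2.imwrite("pics/s17z.png",cv2.resize(b,None,fx=7,fy=7,interpolation=2))
E
```

```text
time: 38.98
position: [0.5636, -0.2491, 0.1748]
tool_rot: [179.8, 0.1, 89.9]
force: [-0.1, 0.4, 0.0]
width: 0.0002
time: 39.82
position: [0.3619, -0.0227, 0.2471]
tool_rot: [-179.9, -0.0, 90.0]
force: [-0.0, -0.6, -0.0]
width: 0.0003
side [ 518.6083 -291.683 ] [183.635  146.2262] 93.07231664657593 holder frame centre mm [-2.1 -4.9] corners [[-74.9, -97.0], [71.3, -96.4], [70.6, 87.2], [-75.6, 86.7]]
top [ 522.5812 -285.8297] [210.8363 152.0135] 93.25550484657288 holder frame centre mm [2.1 0.8] corners [[-73.1, -105.2], [78.9, -104.1], [77.4, 106.7], [-74.6, 105.6]]
tcp holder [-143.9  270.3] [ 0.3633 -0.0239  0.2471] [-179.9467   -0.0094   89.9279] [-0.1332 -0.4747  0.0252]
```

View pics/t17z.png

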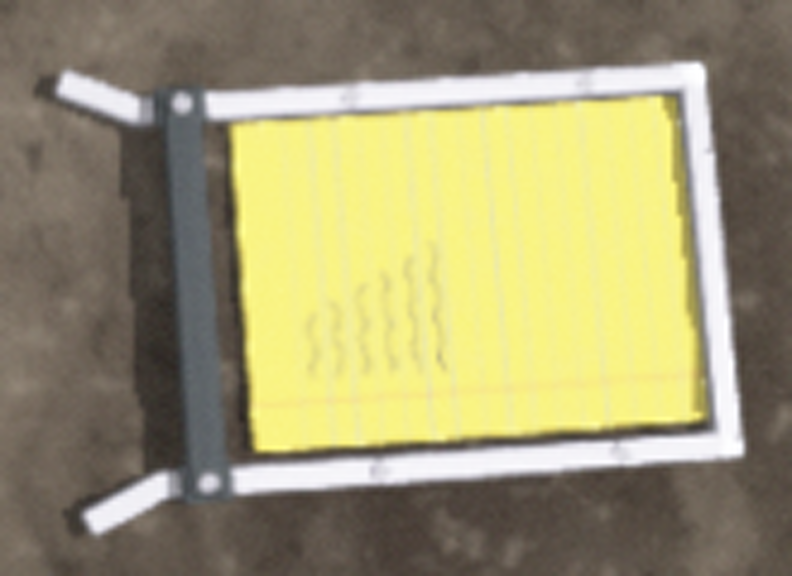

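View pics/s17z.png

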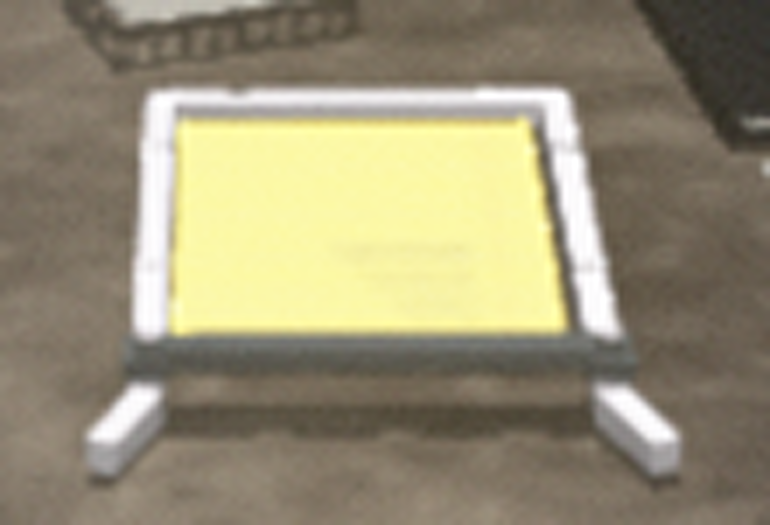

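The pad is now square in the holder and flush with the end stop. I'll check the bystanders once more, then hand in.

```bash
python3 - <<'E'
from h import *
a=cv2.imread("pics/top0.png").astype(int);b=cv2.imread("pics/top17.png").astype(int)
for n,(x,y,w,h) in dict(jar_b=(171,119,42,46),cup=(251,120,40,40),jar_a=(320,112,43,48)).items():
    print(n,np.abs(a-b)[y:y+h,x:x+w].mean().round(2))
print(ctrl.get_state()["time"]); print(ctrl.sign_off())
E
```

```text
jar_b 2.1
cup 2.3
jar_a 1.99
39.9167
the job is handed in; nothing more can be done
None
```

The pad is in the holder, wholly past the crossbar, with its leading short edge against the end stop. I handed the job in at 39.9 s with the arm clear.

**How it went:** The first drag, pressed with open fingers at the rear, swung the pad about 60° the wrong way. Turning the wrist did not bring it back. I closed the fingers and swung the pad round from one end, then moved it sideways from near its centre. From there I pulled it to the mouth, pushed it under the bar from behind, and crossed over the bar to press it home from the inside. It first touched the stop about 1° askew, so I pushed it flush from the +x side.

**Last checks:**
- **Position:** From the top camera, the pad's leading edge is 104–105 mm in, against the stop face at 105 mm. Its trailing edge is at about 106 mm, and the bar starts at 120 mm.
- **Squareness:** The pad lies at 93.1–93.3°, and I estimate the holder at 92.9°.
- **Contact with the stop:** The push met 11 N at the centre and 8 N at the +x side, clearly more than when it was sliding freely.
- **Jars and cup:** Their image patches match the first picture apart from noise.

**Disagreements:**
- **Side camera:** It read the pad's length short in the holder because the bar hides part of it, so I relied on the top camera for the final position.
- **Holder fit:** An automatic fit of the holder's angle gave 2.4°, while points picked by hand gave 2.6–3.2°. I used 2.85°.

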